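# Stand the flask in its holder and unscrew its cap

## Robot

A 6-joint arm with a two-finger parallel gripper is mounted at the origin on the work surface. World frame = base frame: x ahead of the robot, y to its left, z up, the work surface at z = 0. Lengths are in m, angles in degrees, forces in N, time in s.
With the tool pointing down it reaches from about 0.4 to 0.825 m from the base axis. Payload 7 kg.
Tool frame: the origin (TCP) lies midway between the tips of the shut fingers; the grasp point (between the pads) lies 19 mm behind it; z points along the fingers, y is the line along which they close (so a half turn about z gives the same grasp; the last joint's range is limited). The gripper opens to 88 mm and grips with 3 to 60 N. Pads are 19 mm wide; open, the fingers measure 130 mm over their backs; the gripper's body (78 mm by 193 mm) begins 47 mm behind the grasp point.
Start: joints at [-56.832, 20.546, 0.682, 0, -70.136, -16.507], TCP at [0.194, -0.647, 0.227] pointing down, gripper open.
Joint ranges: [-176.03, 176.03], [-82.01, 121.73], [-58.28, 71.71], [-173.87, 95.51], [-174.79, -0.11], [-173.66, 173.66]. Speed limits (degrees/s): [136.94, 136.94, 172.46, 180, 180, 180].

## Interface

Orientations are given as a 3x3 rotation matrix whose columns are the frame's x, y, z axes.
In Python, from rig import robot, jaws, solver, imaging, order, nets gives the robot as it stands. Calls block until the motion is done:
- robot.goto(position, orientation): joint-space move of the TCP to a pose.
- robot.servo_line(position, ori=None, speed=0.15): straight line of the TCP; ori=None keeps the orientation; speed is the mean speed in m/s.
- robot.movej(angles): joint-space move.
- jaws.move_gripper(opening): opening from 0.0 (shut) to 1.0 (fully open); the grip force is fixed at half the most; returns when the fingers have stopped.
- robot.dwell(seconds).
- solver.ik(position, orientation): joint angles nearest the present ones, or None.
- robot.get_state(): the state.
- imaging.grab_frame(name): name is "side" or "top" or "wrist"; returns (picture, depth): 480x640x3 uint8, red, green, blue; 480x640 float32, m along the optical axis (not along the pixel's ray), 0 where there is no reading.
- imaging.camera_info(name): a dict with "vfov" (degrees; the focal length in pixels is half the picture's height over the tangent of half this angle, whatever the lens; pixels are square), "cx", "cy" (the principal point, pixels), "view" (4x4, takes a point from world to camera coordinates); the wrist camera has in their place "T_tool_cam" (4x4, takes a point from camera to tool coordinates, whose origin is the TCP and whose axes are the flange's). Camera axes: x right, y down, z forward; pixel columns grow to the right and rows downward; lengths in m; the calibration is good to about 2 mm. A picture is of the moment at which its call begins: read the wrist's pose just before it. camera_info takes no time and is no camera call.
A pose or a line that the arm cannot do raises robot.Unreachable and nothing moves.
- order.job_done(): hands the job in; it is judged then, once.
Trained networks look in the newest picture that a camera, given by its name, has taken for a name from the list of things; names that differ only in an ending like _2 or _b are one class to them, and where a whole thing is asked for, a point or a joint stands for the part that bears it (a point fixed in the world has none). Each returns a list of dicts, best first, with "p" (0 to 1); they miss things now and then, are a little off and sometimes report something else, mostly with a low value. They report only what shows in the picture. A call takes as long as a camera call.
- nets.search_frame(camera, label): "bbox" ([centre column, centre row, width, height] in pixels, round what is visible of it).
- nets.landmark_of(camera, label): "pixel" ([column, row] in pixels: a listed point, or the origin of a listed thing).
The state is a dict: "t": time; "qpos": joint angles; "qvel": joint speeds; "effort": joint torques, N m; "position": TCP position; "tcp_rot": TCP orientation; "force": force on the tool from outside, world axes, zero at the start; "ft_torque": the same for the moment, N m; "grip_width": opening from 0.0 (shut) to 1.0 (fully open); "finger_force": force on a finger pad.
Only numpy, scipy, OpenCV 4.12 (cv2) and the standard library are available. Lean on these libraries where they do the work, as an engineer would, in place of code of your own. Each camera call takes 0.05 s, during which the arm holds its last target. There are 200 camera calls.

## Task

Stand the square stoneware flask upright in the square pocket of the wooden stand, all the way down and with its cap still on, so that the stand keeps it from turning. Then unscrew its tight metal cap (anticlockwise seen from above) until the thread lets go, and finish while still holding the cap level just above the mouth it came off, about a finger's breadth clear; do not put it down or let go. Leave the flask standing home in the stand and the other things on the table where they are.

Things in the scene. Friction and masses are not known exactly. Their poses are not given: they have to be found in the camera images.
- flask: Flask of dark brown stoneware: square body 52 x 52 mm, 105 mm tall with a flat shoulder, then a round neck 28 mm across; 140 mm tall with the cap on; 0.3 to 0.5 kg. Starts upright on the tray, any yaw. Origin: centre of its underside; z up its axis, x and y square to its sides. Unbraced, it turns along with the cap.
- cap: The flask's screw cap: brushed metal, round, 46 mm across, 26 mm tall, closed on top, 0.07 kg. Origin: centre of its open lower edge; z up. Screwed on, this edge is 114 mm above the flask's underside, 9 mm above the shoulder. Its yaw minus the flask's is 0 when fully tight; at the start 0 to 0.35 rad.
- cap_top (a point): Centre of the cap's top, 26 mm above its origin. Unscrews anticlockwise from above (positive yaw): the thread lets go about 1.9 rad from fully tight and a stop ends the turn at about 2.4 rad, still free to lift. It rises 1.5 mm per rad. Turning takes 0.05 to 0.3 N m (a sprung seal pushes the cap up with 15 to 25 N); it stays where left. Until it lets go, lifting it lifts the flask.
- flask_mouth (a point): Centre of the flask's mouth, the top of the rubber seal once the cap is off: 139 mm above the flask's underside, on its axis. The cap's lower edge must be raised above this to clear the neck.
- stand: Flask stand: wooden block 84 x 84 mm, 45 mm tall, fixed to the table, on a steel foot 128 mm across, 5 mm thick. In its top a square pocket 56 x 56 mm (2 mm of play each side) with a 4 mm chamfer; the flask fits in any quarter turn. Origin: centre of its underside; z up; x and y square to the pocket's walls. It is left or right of the robot, the tray on the other side.
- stand_seat (a point): Centre of the pocket's floor, 8 mm above the table and 37 mm below the pocket's mouth; axes as the stand's. The flask's underside comes to rest here.
- tray: Shallow plastic tray with a rattan edge, 240 x 220 mm, rim 32 mm high with the rattan, floor 6 mm above the table; fixed. Origin: centre of its underside.
- glass_a: clear soju glass, 62 mm tall, 52 mm across the rim, 38 mm across the foot; origin at the centre of its underside. Bystander. Stands on the tray.
- glass_b: clear soju glass, 62 mm tall, 52 mm across the rim, 38 mm across the foot; origin at the centre of its underside. Bystander. Stands on the tray.
- glass_c: clear soju glass, 62 mm tall, 52 mm across the rim, 38 mm across the foot; origin at the centre of its underside. Bystander. Stands on the table beyond the tray and stand.
- shot_cup: white ceramic shot cup, 45 mm tall, 52 mm across the rim; origin at the centre of its underside. Bystander, stands on the tray.
- opener: flat stainless steel bottle opener, 122 mm long, 36 mm wide at its head, 4 mm thick, lying on the table between tray and stand. Bystander; origin near its middle, on its underside.
- tin: small grey plastic tin with a latch, 67 x 97 mm, 40 mm tall, on the table beyond the tray and stand. Bystander; origin at the centre of its underside.

How it is judged (in metres and radians):
On the way, in this order (a step that is already met when the one before it is completed fails the run):
1. the flask stands fully home and upright in the stand's pocket, its cap still screwed on (horizontal distance between flask and stand_seat below 0.006 m and z of flask in the frame of stand_seat between -0.004 and 0.004 m and angle between flask's own z axis and vertical below 0.08 rad and z of cap in the frame of flask between 0.111 and 0.1185 m), for 0.2 s.
2. the cap has been unscrewed and lifted off its thread while the flask stays home in the stand (horizontal distance between flask and stand_seat below 0.006 m and z of flask in the frame of stand_seat between -0.004 and 0.004 m and angle between flask's own z axis and vertical below 0.08 rad and z of cap in the frame of flask above 0.124 m), for 0.1 s.
At the end, for the whole second after the job is handed in: Flask upright (0.08 rad) on the pocket floor (4 mm in height, 6 mm sideways), untouched by the robot; cap held still in the fingers, level within 0.2 rad, its lower edge 3 to 45 mm above the mouth, axis within 15 mm of the mouth's, touching neither flask nor stand (horizontal distance between flask and stand_seat below 0.006 m and z of flask in the frame of stand_seat between -0.004 and 0.004 m and angle between flask's own z axis and vertical below 0.08 rad and z of cap in the frame of flask_mouth between 0.003 and 0.045 m and horizontal distance between cap and flask_mouth below 0.015 m and angle between cap's own z axis and vertical below 0.2 rad and contact force between the fingers and cap above 1 N and contact force between each of cap, the arm, the fingers and flask below 0.1 N and contact force between cap and stand below 0.1 N and linear speed of cap below 0.03 m/s); the arm keeps its last pose, push and grip.
It fails at once if the cap comes off the flask while the flask is out of the stand's pocket ((z of cap in the frame of flask above 0.124 m or z of cap in the frame of flask below 0.1 m) and not (horizontal distance between flask and stand_seat below 0.015 m and z of flask in the frame of stand_seat below 0.02 m)).
It fails at once if the flask is tipped far over (angle between flask's own z axis and vertical above 0.6 rad).
It fails at once if a bystander is shifted more than 30 mm or tipped over (distance of any of glass_a, glass_b, glass_c, shot_cup, opener, tin from where it was at the start of the episode above 0.03 m or angle between any of glass_a, glass_b, glass_c, shot_cup, opener, tin's own z axis and vertical above 0.6 rad).
It also fails if it takes over 64 s, if anything falls off the work surface, if the arm or the gripper's body presses on something with over 40 N, if the wrist force passes 120 N, or if a joint passes its speed limit or range.

## Working session

There is one attempt and no reset: what is moved stays moved. The work goes in short steps, each a Python script; the robot and the scene stay as the last script left them, time stands still between calls to the robot, and variables do not carry over. Pictures are saved under pics/ and viewed, at most 10 in all, crops included, and the job is handed in when it is done.

```bash
mkdir -p pics; ls; cat > h.py <<'E'
import numpy as np, cv2
from rig import robot, jaws, solver, imaging, order, nets
def cam(n):
    i=imaging.camera_info(n); f=240/np.tan(np.radians(i["vfov"])/2); return i,f
def T_wc(n,st=None):
    i,f=cam(n)
    if "view" in i: return np.linalg.inv(np.array(i["view"]))
    T=np.eye(4); T[:3,:3]=st["tcp_rot"]; T[:3,3]=st["position"]
    return T@np.array(i["T_tool_cam"])
def cloud(n,d,st=None):
    i,f=cam(n); v,u=np.mgrid[:480,:640]
    P=np.stack([(u-i["cx"])/f*d,(v-i["cy"])/f*d,d],-1)
    T=T_wc(n,st); return P@T[:3,:3].T+T[:3,3]
def ray_z(n,px,z,st=None):
    i,f=cam(n); T=T_wc(n,st); r=T[:3,:3]@np.array([(px[0]-i["cx"])/f,(px[1]-i["cy"])/f,1])
    return T[:3,3]+r*(z-T[2,3])/r[2]
E
python3 - <<'E'
from h import *
st=robot.get_state(); print(st["t"],st["grip_width"],np.round(st["tcp_rot"],3).tolist())
for n in ["top","side"]:
    p,d=imaging.grab_frame(n); cv2.imwrite(f"pics/{n}0.png",p[...,::-1]); np.save(n+"0.npy",d)
    print(n,imaging.camera_info(n)["vfov"], T_wc(n)[:3,3])
    for l in ["cap_top","flask","cap","stand_seat","stand","tray","opener","glass_a","tin","shot_cup"]:
        r=nets.landmark_of(n,l); print(l,[(np.round(x["pixel"]).tolist(),round(x["p"],2)) for x in r[:3]])
E
```

```text
pics
rig.py
0.0 1.0008463488481123 [[-0.958, -0.287, -0.001], [-0.287, 0.958, 0.002], [0.0, 0.002, -1.0]]
top 51.48785900722207 [ 0.42750664 -0.02150079  1.00236834]
cap_top [([457.0, 284.0], 0.7)]
flask [([436.0, 292.0], 0.75)]
cap [([453.0, 289.0], 0.82), ([213.0, 266.0], 0.43)]
stand_seat [([209.0, 272.0], 0.82)]
stand [([214.0, 266.0], 0.58)]
tray [([402.0, 265.0], 0.78), ([356.0, 150.0], 0.56)]
opener [([304.0, 349.0], 0.56)]
glass_a [([368.0, 234.0], 0.75), ([426.0, 229.0], 0.68), ([239.0, 160.0], 0.67)]
tin [([356.0, 148.0], 0.68)]
shot_cup [([379.0, 300.0], 0.97)]
side 55.88568369374495 [ 0.35626707 -0.70465022  0.53824289]
cap_top [([308.0, 324.0], 0.75), ([284.0, 245.0], 0.42)]
flask [([309.0, 400.0], 0.79)]
cap [([303.0, 339.0], 0.57)]
stand_seat [([283.0, 244.0], 0.55)]
stand [([281.0, 246.0], 0.69)]
tray [([333.0, 359.0], 0.6)]
opener [([221.0, 305.0], 0.75)]
glass_a [([379.0, 244.0], 0.92), ([381.0, 371.0], 0.68), ([351.0, 327.0], 0.66)]
tin [([439.0, 304.0], 0.67)]
shot_cup [([282.0, 346.0], 0.69)]
```

View pics/top0.png

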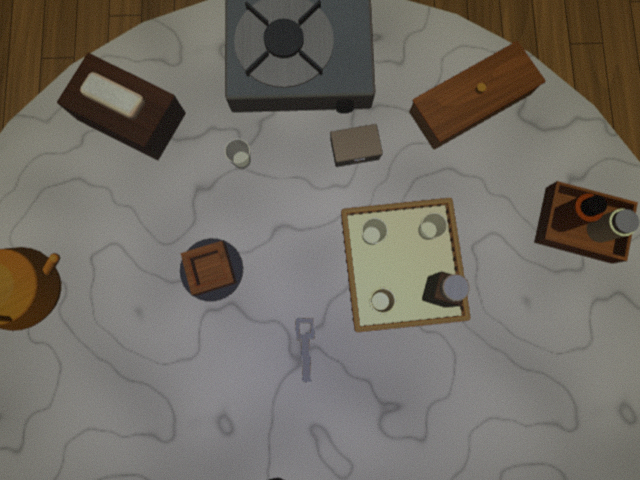

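View pics/side0.png

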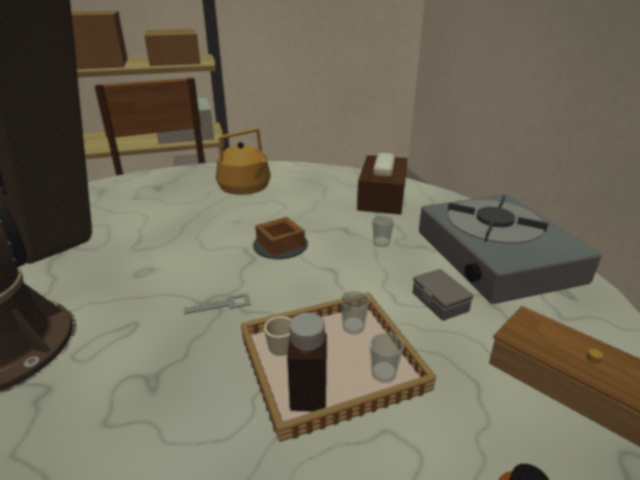

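```bash
python3 - <<'E'
from h import *
d=np.load("top0.npy"); P=cloud("top",d); Z=P[...,2]
print("table z",np.median(Z[(d>0)]))
def rect(m):
    xy=P[m][:,:2]; 
    return len(xy), xy.mean(0).round(4), [np.round(a,4) for a in cv2.minAreaRect((xy*1000).astype(np.float32))]
D=lambda px,r: np.hypot(np.mgrid[:480,:640][1]-px[0],np.mgrid[:480,:640][0]-px[1])<r
print("captop",rect((d>0)&D((457,284),40)&(abs(Z-.146)<.006)))
print("shoulder",rect((d>0)&D((457,284),60)&(abs(Z-.111)<.006)))
print("standtop",rect((d>0)&D((211,270),60)&(abs(Z-.045)<.004)))
print("seat",rect((d>0)&D((211,270),50)&(abs(Z-.008)<.002)), Z[265:275,206:216].mean())
for n,px,z in [("top",(457,284),.146),("top",(209,272),.008),("side",(308,324),.146),("side",(283,244),.008)]: print(n,ray_z(n,px,z).round(4))
for px in [(368,234),(426,229),(379,300)]: print(ray_z("top",px,.006).round(4))
for px in [(239,160),(304,349),(356,148)]: print(ray_z("top",px,.0).round(4))
E
```

```text
table z 0.0013146254126540358
captop (592, array([ 0.4738, -0.2605]), [array([ 473.7234, -261.2028]), array([45.3733, 45.1128]), np.float64(38.7318)])
shoulder (269, array([ 0.4704, -0.2486]), [array([ 473.8967, -261.3146]), array([51.9926, 51.417 ]), np.float64(71.1188)])
standtop (1029, array([0.5306, 0.1875]), [array([530.9298, 187.3148]), array([84.4491, 84.5198]), np.float64(15.6003)])
seat (1015, array([0.5281, 0.1822]), [array([528.1362, 181.7167]), array([140.5317, 163.8032]), np.float64(67.4106)]) 0.018709566258609794
top [ 0.4797 -0.2645  0.146 ]
top [0.5254 0.1907 0.008 ]
side [ 0.4729 -0.2617  0.146 ]
side [0.5326 0.1778 0.008 ]
[ 0.5942 -0.1312  0.006 ]
[ 0.6013 -0.2494  0.006 ]
[ 0.4607 -0.1472  0.006 ]
[0.7597 0.1313 0.    ]
[0.3692 0.0041 0.    ]
[ 0.7791 -0.1147  0.    ]
```

The top view shows the capped flask (455,287) in the tray, the stand (210,268), and both glasses and the cup, which match the nets. The side view agrees: flask at (308,360) and stand at (281,238). Next I refine the stand and flask positions with the wrist camera.

```bash
cat >> h.py <<'E'
def R(a):
    c,s=np.cos(np.radians(a)),np.sin(np.radians(a)); return np.array([[-s,c,0],[c,s,0],[0,0,-1.]])
def yaw(st): r=np.array(st["tcp_rot"]); return np.degrees(np.arctan2(r[1,1],r[0,1]))
def level(P,d,z,tol,c,r):
    m=(d>0)&(abs(P[...,2]-z)<tol)&(np.hypot(P[...,0]-c[0],P[...,1]-c[1])<r); xy=P[m][:,:2]
    return len(xy), np.median(P[m][:,2]).round(4), [np.round(a,4).tolist() for a in cv2.minAreaRect((xy*1000).astype(np.float32))]
E
python3 - <<'E'
from h import *
print(imaging.camera_info("wrist"))
for nm,p in [("flask",[.4738,-.2613,.3]),("stand",[.531,.1873,.3])]:
  for a in ([71,161,-19,-109] if nm=="flask" else [15.6,105.6,-74.4,-164.4]):
    q=solver.ik(p,R(a)); print(nm,a,None if q is None else np.round(q,1).tolist())
Tc=np.array(imaging.camera_info("wrist")["T_tool_cam"])[:3,3]; a=105.6
# put camera over the stand
off=R(a)@np.array([Tc[0],Tc[1],0])
try: robot.goto([.531-off[0],.1873-off[1],.32],R(a))
except robot.Unreachable as e: print(e)
st=robot.get_state(); p,d=imaging.grab_frame("wrist"); cv2.imwrite("pics/w1.png",p[...,::-1]); np.save("w1.npy",d)
print(st["t"],st["position"],yaw(st)); P=cloud("wrist",d,st)
print(level(P,d,.045,.004,(.531,.187),.07)); print(level(P,d,.008,.004,(.531,.187),.036))
print([(x["pixel"],x["p"],ray_z("wrist",x["pixel"],.008,st)) for x in nets.landmark_of("wrist","stand_seat")])
E
```

```text
{'vfov': 60.58059158653368, 'cx': 322.897636727655, 'cy': 248.22497055112936, 'T_tool_cam': array([[ 3.21886071e-04, -9.68081010e-01, -2.50637298e-01,
         6.77911032e-02],
       [ 9.99999936e-01,  3.50564541e-04, -6.97774205e-05,
         8.16722904e-04],
       [ 1.55414745e-04, -2.50637259e-01,  9.68081061e-01,
        -1.58339887e-01],
       [ 0.00000000e+00,  0.00000000e+00,  0.00000000e+00,
         1.00000000e+00]])}
flask 71 [-8.1, 5.5, -9.4, 0.0, -75.1, -100.9]
flask 161 [-8.1, 5.5, -9.4, 0.0, -75.1, -10.9]
flask -19 [-8.1, 5.5, -9.4, 0.0, -75.1, 169.1]
flask -109 [-8.1, 5.5, -9.4, 0.0, -75.1, 79.1]
stand 15.6 [39.3, 7.7, -6.9, 0.0, -75.4, 156.3]
stand 105.6 [39.3, 7.7, -6.9, 0.0, -75.4, -113.7]
stand -74.4 [39.3, 7.7, -6.9, 0.0, -75.4, 66.3]
stand -164.4 [39.3, 7.7, -6.9, 0.0, -75.4, -23.7]
4.4083 [0.59669861 0.20408838 0.31993347] 105.54986022679248
(3903, np.float64(0.045), [[528.7355, 188.7211], [83.1383, 84.1148], 15.5921])
(2624, np.float64(0.0083), [[528.9465, 188.7607], [55.9589, 56.0721], 15.2897])
[([324.0, 139.9], 0.88, array([0.52880712, 0.18718972, 0.008     ]))]
```

```bash
python3 - <<'E'
from h import *
def look(c,a,z,name):
    off=R(a)@np.array([.0678-.06,.0008,0])   # camera tilted: aim a bit
    robot.goto([c[0]-off[0],c[1]-off[1],z],R(a))
    st=robot.get_state(); p,d=imaging.grab_frame("wrist"); cv2.imwrite(f"pics/{name}.png",p[...,::-1]); np.save(name+".npy",d)
    return st,d,cloud("wrist",d,st)
st,d,P=look((.5295,.188),-164.4,.32,"w2")
print(st["t"],level(P,d,.045,.004,(.53,.188),.07),level(P,d,.008,.004,(.53,.188),.036))
st,d,P=look((.4738,-.2613),161,.32,"w3")
c=(.4738,-.2613)
print(st["t"],st["position"],st["qpos"],level(P,d,.146,.005,c,.04),level(P,d,.111,.005,c,.05))
E
```

```text
5.8583 (3514, np.float64(0.045), [[528.8805, 189.344], [84.1497, 83.9261], 15.6923]) (2302, np.float64(0.0083), [[528.4528, 190.9501], [56.0953, 53.659], 15.2813])
7.5667 [ 0.47752542 -0.25354288  0.31993383] [-7.19265621e+00  5.03993473e+00 -7.42675016e+00 -6.42395199e-03
 -7.75336612e+01 -1.17419261e+01] (2437, np.float64(0.147), [[471.7816, -260.607], [45.5235, 45.2188], 70.1944]) (813, np.float64(0.1105), [[471.7947, -260.4476], [51.2313, 51.9986], 71.2051])
```

View pics/w3.png

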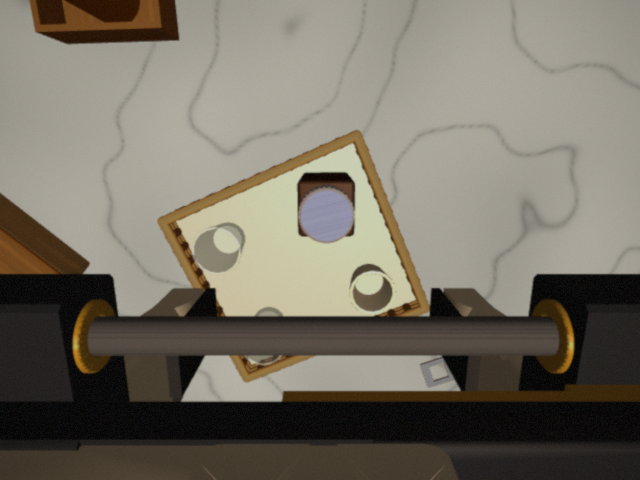

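The wrist view shows the flask square to the fingers at (326,205), with the cup and glasses below fingertip height. Grasping and carrying it now.

```bash
python3 - <<'E'
from h import *
f=np.array([.4725,-.2608]); s=np.array([.5299,.1882])
S=lambda t:(lambda q:print(t,round(q["t"],2),np.round(q["position"],4),"F",np.round(q["force"],1),"T",np.round(q["ft_torque"],2),"w",round(q["grip_width"]*88,1),np.round(q["finger_force"],1)))(robot.get_state())
robot.goto([*f,.17],R(161)); robot.servo_line([*f,.085],speed=.08); S("down")
jaws.move_gripper(0.3); S("grip")
robot.servo_line([*f,.21],speed=.12); S("lift")
robot.goto([*s,.21],R(195.4)); S("over")
robot.servo_line([*s,.140],speed=.12); S("near")
st=robot.get_state(); p,d=imaging.grab_frame("wrist"); cv2.imwrite("pics/w4.png",p[...,::-1])
p,d=imaging.grab_frame("side"); cv2.imwrite("pics/s4.png",p[100:340,160:480,::-1].repeat(2,0).repeat(2,1))
p,d=imaging.grab_frame("top"); np.save("t4.npy",d); P=cloud("top",d)
for z in (.201,.165): print(level(P,d,z,.005,s,.05))
E
```

```text
down 9.48 [ 0.4729 -0.2609  0.0855] F [0.3 0.4 0.8] T [0.09 0.05 0.03] w 88.0 0.0
grip 10.16 [ 0.4725 -0.2608  0.0851] F [-1.5  0.   1.8] T [ 0.22  0.2  -0.01] w 52.1 30.0
lift 11.35 [ 0.4719 -0.2606  0.2091] F [ 0.6 -0.6 -3.7] T [0.05 0.08 0.  ] w 52.1 30.0
over 13.01 [0.53   0.1873 0.21  ] F [-0.2  0.  -4.2] T [-0.02  0.11 -0.02] w 52.0 30.0
near 13.74 [0.5305 0.1881 0.1406] F [ 0.8  0.4 -4. ] T [0.08 0.14 0.05] w 52.1 30.0
(65, np.float64(0.2028), [[521.1182, 175.9855], [13.3096, 37.2602], 51.7325])
(96, np.float64(0.1664), [[534.6, 186.8975], [43.1826, 50.6257], 15.4853])
```

View pics/s4.png

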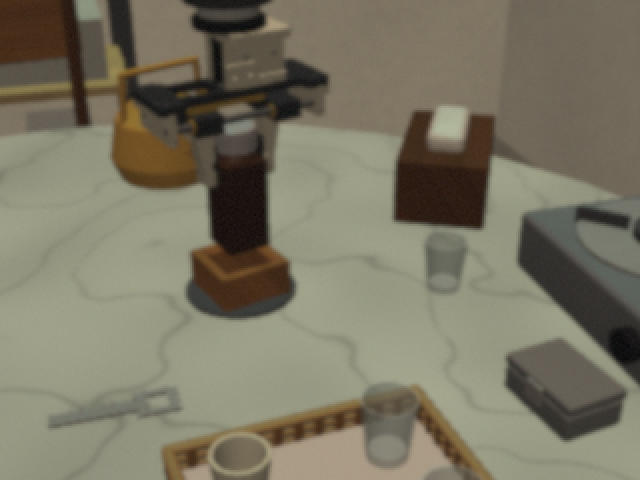

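The flask hangs upright at (238,190) just above the pocket at (240,265), and its yaw matches. Lowering it in steps while watching the force.

```bash
python3 - <<'E'
from h import *
s=np.array([.5299,.1882])
S=lambda t:(lambda q:print(t,round(q["t"],2),np.round(q["position"],4),"F",np.round(q["force"],1),"T",np.round(q["ft_torque"],2),"w",round(q["grip_width"]*88,1)))(robot.get_state())
for z in (.128,.122,.116,.110,.104,.098,.092,.089,.087):
    robot.servo_line([*s,z],speed=.04); robot.dwell(.1); S(z)
    F=np.array(robot.get_state()["force"]); 
    if np.linalg.norm(F-[0,0,-4])>25: print("STOP"); break
E
```

```text
0.128 14.44 [0.53   0.1882 0.128 ] F [-0.4 -1.  -5. ] T [0.01 0.14 0.02] w 52.2
0.122 14.84 [0.5299 0.1882 0.122 ] F [ 0.1  0.2 -3.9] T [ 0.02  0.09 -0.02] w 51.8
0.116 15.24 [0.5299 0.1882 0.116 ] F [-1.2 -0.1 -4.8] T [ 0.01  0.09 -0.04] w 52.2
0.11 15.64 [0.5299 0.1882 0.11  ] F [ 0.  -0.6 -3.9] T [0.05 0.12 0.01] w 52.4
0.104 16.04 [0.5299 0.1882 0.1039] F [-0.  -0.4 -5.3] T [ 0.01  0.11 -0.02] w 52.1
0.098 16.44 [0.5299 0.1882 0.0979] F [ 0.2  0.5 -4. ] T [0.02 0.15 0.02] w 52.2
0.092 16.84 [0.5299 0.1882 0.0919] F [-0.3 -0.5 -4.2] T [0.04 0.14 0.02] w 52.4
0.089 17.19 [0.5299 0.1882 0.089 ] F [-0.2  0.1 -3.9] T [ 0.02  0.11 -0.01] w 52.4
0.087 17.54 [0.53   0.1883 0.0871] F [ 0.7  0.3 -4.3] T [ 0.02 -0.07  0.  ] w 52.1
```

```bash
python3 - <<'E'
from h import *
s=np.array([.5299,.1882])
for z in (.0862,.0855,.0848):
    robot.servo_line([*s,z],speed=.02); robot.dwell(.15); F=robot.get_state()["force"]; print(z,np.round(F,1))
    if F[2]>3: break
jaws.move_gripper(1.0); robot.dwell(.2)
robot.servo_line([*s,.17],speed=.12)
a=129; off=R(a)@np.array([.01,0,0]); robot.goto([*(s-off[:2]),.32],R(a))
st=robot.get_state(); p,d=imaging.grab_frame("wrist"); cv2.imwrite("pics/w5.png",p[...,::-1]); P=cloud("wrist",d,st)
print(st["t"],level(P,d,.148,.006,s,.05),level(P,d,.113,.005,s,.05))
p,d=imaging.grab_frame("top"); P=cloud("top",d); print(level(P,d,.148,.006,s,.05),level(P,d,.113,.005,s,.05))
for a in (105,129,250): print(a,np.round(solver.ik([*s,.12],R(a)),1))
E
```

```text
0.0862 [-3.4  0.7  5.2]
20.8667 (2513, np.float64(0.149), [[529.2631, 188.5873], [46.0021, 45.5701], 60.1174]) (828, np.float64(0.1126), [[529.4299, 188.5111], [51.9064, 52.008], 15.8621])
(579, np.float64(0.1494), [[530.9599, 186.9781], [45.6764, 45.2698], 62.3144]) (250, np.float64(0.113), [[531.8238, 186.8134], [52.2599, 52.2084], 15.17])
105 [  39.5   15.4  -21.9    0.   -52.7 -114.5]
129 [ 39.5  15.4 -21.9   0.  -52.7 -90.5]
250 [ 39.5  15.4 -21.9   0.  -52.7  30.5]
```

View pics/w5.png

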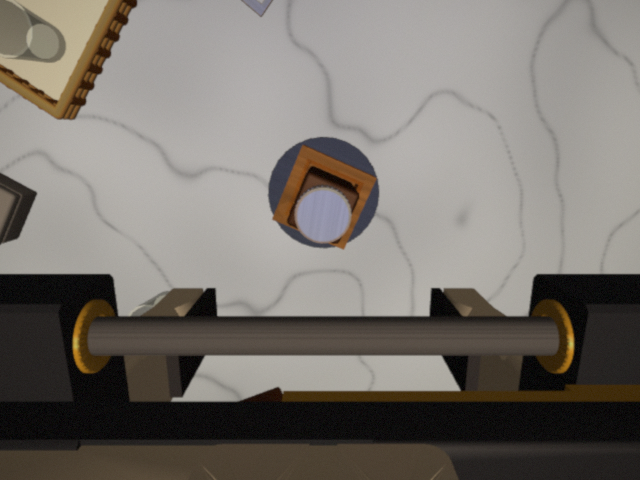

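The flask is home: its shoulder is at 0.113, the cap top at (323,214) is at 0.149, and it sits square in the pocket. Now gripping the cap and unscrewing it while watching torque.

```bash
python3 - <<'E'
from h import *
s=np.array([.5300,.1880]); a0=120; z0=.119
def S(t):
    q=robot.get_state(); print(t,round(q["t"],2),np.round(q["position"],4),round(yaw(q)%360,1),"F",np.round(q["force"],1),"Tz",round(q["ft_torque"][2],2),"w",round(q["grip_width"]*88,1),np.round(q["finger_force"],1)); return q
robot.goto([*s,.19],R(a0)); robot.servo_line([*s,z0],speed=.08); S("down")
jaws.move_gripper(0.2); S("grip")
for k in range(1,11):
    r=11.5*k; robot.goto([*s,z0+.0015*np.radians(r)],R(a0+r)); q=S(round(r))
    if np.linalg.norm(q["force"])>60 or abs(q["ft_torque"][2])>1.2: print("STOP"); break
E
```

```text
down 22.59 [0.5303 0.1882 0.1195] 120.0 F [ 0.6 -1.1 -0.1] Tz 0.0 w 88.0 0.0
grip 23.34 [0.53   0.1881 0.119 ] 120.0 F [-0.8  1.1  0.1] Tz -0.03 w 46.0 30.0
12 23.65 [0.5302 0.188  0.1194] 131.3 F [ 0.1 -0.4  0.6] Tz 0.11 w 45.8 30.0
23 23.96 [0.5301 0.1878 0.1196] 142.6 F [ 1.3 -2.1  0.5] Tz 0.04 w 45.9 30.0
34 24.27 [0.5302 0.188  0.1201] 154.1 F [ 1.4 -0.4  0.5] Tz 0.06 w 46.1 30.0
46 24.57 [0.5303 0.1881 0.1204] 165.5 F [1.1 0.8 1.8] Tz 0.06 w 46.2 30.0
58 24.88 [0.5302 0.1879 0.1207] 177.0 F [2.1 0.3 1. ] Tz 0.04 w 46.1 30.0
69 25.19 [0.5301 0.1879 0.1209] 188.5 F [ 1.6 -0.7  2.8] Tz 0.09 w 46.1 30.0
80 25.5 [0.53   0.1879 0.1213] 200.0 F [-0.6  1.6  4.5] Tz 0.09 w 45.5 30.0
92 25.81 [0.5302 0.188  0.122 ] 211.6 F [-0.4 -0.4  5.8] Tz 0.11 w 46.3 30.0
104 26.12 [0.5304 0.1879 0.1229] 223.1 F [-1.7 -0.9 11.6] Tz 0.06 w 45.9 30.0
115 26.43 [0.5303 0.1878 0.1231] 234.6 F [-1.6 -1.5 10.5] Tz 0.1 w 45.9 30.0
```

```bash
python3 - <<'E'
from h import *
q=robot.get_state(); s=np.array([.5300,.1880]); z0=.119+.0015*np.radians(115)
for k in range(1,5):
    robot.servo_line([*s,z0+.001*k],speed=.02); robot.dwell(.15); q=robot.get_state(); print(k,round(q["t"],2),np.round(q["position"],4),np.round(q["force"],1),round(q["ft_torque"][2],2))
    if q["force"][2]<-3: print("STOP"); break
p,d=imaging.grab_frame("top"); P=cloud("top",d); print(level(P,d,.113,.006,s,.05),level(P,d,.155,.006,s,.05))
E
```

```text
1 26.82 [0.5297 0.1877 0.1231] [-2.3 -0.1  7.2] -0.05
2 27.23 [0.5297 0.1878 0.1236] [-0.1 -0.7 -0.3] -0.04
3 27.62 [0.5299 0.1879 0.125 ] [-0.  -0.7 -0.6] 0.01
4 28.02 [0.53  0.188 0.126] [ 0.1 -0.7 -0.4] 0.03
(5, np.float64(0.113), [[559.5256, 170.4649], [3.7374, 1.9726], 79.7774]) (79, np.float64(0.1568), [[523.9348, 182.7997], [6.6601, 36.2653], 54.4494])
```

The cap is free: the load is only its own weight. Raising it about 18 mm clear of the mouth and checking.

```bash
python3 - <<'E'
from h import *
s=np.array([.5300,.1880])
robot.servo_line([*s,.1615],speed=.03); robot.dwell(.5); q=robot.get_state()
print(round(q["t"],2),np.round(q["position"],4),np.round(q["force"],1),q["grip_width"]*88,q["finger_force"])
p,d=imaging.grab_frame("side"); P=cloud("side",d); cv2.imwrite("pics/s6.png",cv2.resize(p[120:300,180:420,::-1],None,fx=3.2,fy=3.2,interpolation=cv2.INTER_CUBIC))
p,d=imaging.grab_frame("top"); P=cloud("top",d); print(level(P,d,.113,.006,s,.04))
for l in ["cap_top","flask_mouth","cap"]:
    imaging.grab_frame("side"); print(l,[(np.round(x["pixel"],1).tolist(),round(x["p"],2)) for x in nets.landmark_of("side",l)[:2]])
E
```

```text
29.91 [0.53   0.188  0.1615] [ 1.3  1.1 -0.4] 45.59214849107347 30.0000486796489
(1, np.float64(0.1074), [[524.2858, 156.9013], [0.0, 0.0], 0.0])
cap_top [([273.8, 165.3], 0.66)]
flask_mouth [([279.3, 187.5], 0.85), ([279.0, 246.2], 0.64)]
cap [([273.3, 180.8], 0.6), ([351.8, 327.4], 0.15)]
```

View pics/s6.png

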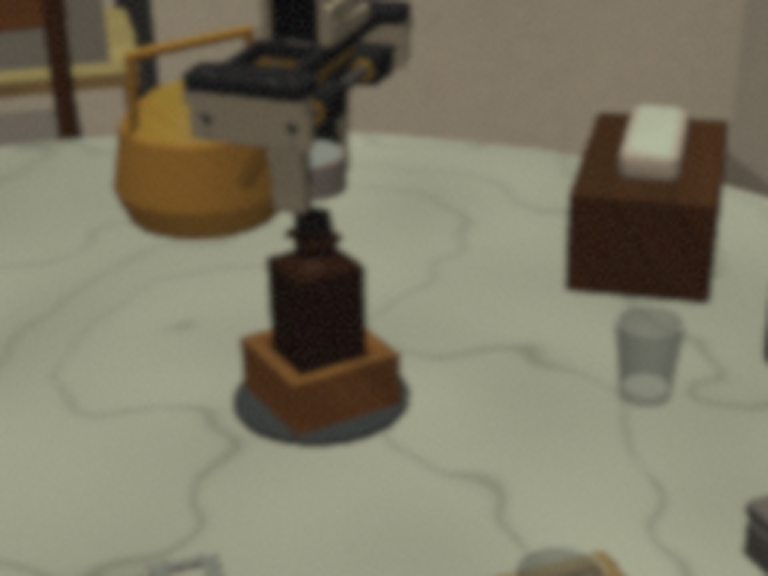

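The flask stands home in the stand (315,310) with its neck bare (315,215), and the cap is held above it (328,170). One numeric check of the heights before I hand in.

```bash
python3 - <<'E'
from h import *
i,f=cam("side"); V=np.array(i["view"])
def pr(p): c=V@[*p,1]; return np.round([f*c[0]/c[2]+i["cx"],f*c[1]/c[2]+i["cy"]],1)
for n,z in [("mouth",.147),("capz .165",.165),("captop .191",.191),("capz .160",.160)]: print(n,pr([.53,.188,z]))
p,d=imaging.grab_frame("side"); P=cloud("side",d)
m=(d>0)&(np.hypot(P[...,0]-.53,P[...,1]-.188)<.026)&(P[...,2]>.1)
col=[(v,P[v,u,2].round(3)) for u in (282,283) for v in range(155,200) if m[v,u]]; print(col)
E
```

```text
mouth [278.2 186.7]
capz .165 [277.8 179. ]
captop .191 [277.2 167.6]
capz .160 [277.9 181.1]
[(160, np.float64(0.2)), (161, np.float64(0.199)), (162, np.float64(0.195)), (163, np.float64(0.194)), (164, np.float64(0.192)), (165, np.float64(0.193)), (166, np.float64(0.192)), (167, np.float64(0.193)), (168, np.float64(0.192)), (169, np.float64(0.193)), (170, np.float64(0.193)), (171, np.float64(0.191)), (172, np.float64(0.189)), (173, np.float64(0.187)), (174, np.float64(0.186)), (175, np.float64(0.182)), (176, np.float64(0.18)), (177, np.float64(0.177)), (178, np.float64(0.176)), (179, np.float64(0.172)), (180, np.float64(0.171)), (181, np.float64(0.167)), (185, np.float64(0.148)), (186, np.float64(0.149)), (187, np.float64(0.148)), (188, np.float64(0.148)), (189, np.float64(0.145)), (190, np.float64(0.145)), (191, np.float64(0.141)), (192, np.float64(0.139)), (193, np.float64(0.137)), (194, np.float64(0.135)), (195, np.float64(0.131)), (196, np.float64(0.132)), (197, np.float64(0.13)), (198, np.float64(0.125)), (199, np.float64(0.124)), (160, np.float64(0.2)), (161, np.float64(0.199)
[... 184 characters left out ...]
 (169, np.float64(0.193)), (170, np.float64(0.192)), (171, np.float64(0.191)), (172, np.float64(0.187)), (173, np.float64(0.187)), (174, np.float64(0.185)), (175, np.float64(0.181)), (176, np.float64(0.179)), (177, np.float64(0.177)), (178, np.float64(0.175)), (179, np.float64(0.172)), (180, np.float64(0.171)), (181, np.float64(0.167)), (186, np.float64(0.148)), (187, np.float64(0.148)), (188, np.float64(0.145)), (189, np.float64(0.145)), (190, np.float64(0.142)), (191, np.float64(0.14)), (192, np.float64(0.138)), (193, np.float64(0.135)), (194, np.float64(0.134)), (195, np.float64(0.134)), (196, np.float64(0.132)), (197, np.float64(0.13)), (198, np.float64(0.125)), (199, np.float64(0.122))]
```

The cap's lower edge is at about 0.166, the mouth at 0.147–0.148 (where it should be), and the cap is level. Handing in.

```bash
python3 -c "
from rig import order
print(order.job_done())"
```

```text
the job is handed in; nothing more can be done
None
```

I handed the job in at about 30 s of the 64 s allowed: the flask stands home in the stand and the unscrewed cap is held level about 18 mm above its mouth; no verdict came back.

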